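# Open the spool pen and hold its gate

## Robot

A 6-joint arm with a two-finger parallel gripper is mounted at the origin on the work surface. World frame = base frame: x ahead of the robot, y to its left, z up, the work surface at z = 0. Lengths are in m, angles in degrees, forces in N, time in s.
With the tool pointing down it reaches from about 0.375 to 0.75 m from the base axis. Payload 9 kg.
Tool frame: the origin (TCP) lies midway between the tips of the shut fingers; the grasp point (between the pads) lies 19 mm behind it; z points along the fingers, y is the direction in which the jaws open and shut (so a half turn about z gives the same grasp; the last joint's range is limited). The gripper opens to 85 mm and grips with 20 to 120 N. Pads are 22 mm wide; open, the fingers measure 114 mm over their backs; the gripper's body (76 mm by 85 mm) begins 54 mm behind the grasp point. The pads swing forward as they close: fully open they stand 13 mm farther back than shut.
Start: joints at [54.735, 5.964, 5.575, 89.605, 0, 77.527], TCP at [0.232, 0.553, 0.231] pointing down, gripper open.
Joint ranges: [-171.21, 171.21], [-48.23, 106.86], [-62.78, 66.21], [-105.2, 120.99], [-86.42, 89.51], [-180, 180]. Speed limits (degrees/s): [127.2, 127.2, 147.25, 180, 180, 180].

## Interface

Orientations are given as a 3x3 rotation matrix whose columns are the frame's x, y, z axes.
In Python, from rig import arm gives the robot as it stands. The module is installed in compiled form; this text tells all that it offers.
- The arm moves only by the tool carry_out, never from a script. Its argument "plan" is one flat list of numbers, 5 for each row, row after row: the shift along the world's x, y, z in m, then the turn about the world's z in degrees, then the finger opening in m, from 0 to 0.0854. In form: [tx, ty, tz, roll, fingers, tx, ty, tz, roll, fingers, ...]. A call has 1 to 20 rows; each row shifts and turns the pose as measured when the row begins; what a row does not reach is not made up. A row lasts 1/8 s, in which the tool goes at most 62.5 mm and 10.7 degrees, less where a joint would pass 70% of its speed; a pose out of reach is approached as far as the arm can. A call with a gripper value outside its range is refused whole. The fingers move at their own pace and stop on an object; "grip_force" is the grip in N (left out, the last holds). Time passes only in rows, so rows that do not move let the fingers close. It gives the time, the measured TCP pose, the force and the opening at its end, in the units of the state.
- arm.read_state(): the state, without advancing time (a new reading comes with each control period).
- arm.camera(name): name is "scene" or "top"; returns a dict with "image" (400x640x3 uint8, blue, green, red), "fov_y" (degrees; the focal length in pixels is half the picture's height over the tangent of half this angle, whatever the lens; pixels are square), "cx", "cy" (the principal point, pixels), "distortion" ([k1, k2, p1, p2, k3] as OpenCV has them; the pictures are not rectified), "R" (3x3) and "t" (3): a world point X has camera coordinates R X + t. Camera axes: x right, y down, z forward; pixel columns grow to the right and rows downward; lengths in m; the calibration is good to about 2 mm. A picture is of the moment at which its call begins. There is no depth.
- arm.close_job(): hands the job in, once; it reports no verdict.
Trained networks look in a picture, given as the dict that the camera call returned (one of the last four; its "shot" number tells which), for a name from the list of things; names that differ only in an ending like _2 or _b are one class to them, and where a whole thing is asked for, a point or a joint stands for the part that bears it (a point fixed in the world has none). Each returns a list of dicts, best first, with "score" (0 to 1); they miss things now and then, are a little off and sometimes report something else, mostly with a low value. They report only what shows in the picture. A call takes as long as a camera call. They do not tell look-alikes from the thing itself.
- arm.spot_in(picture, thing): "extent" ([left, top, width, height] in pixels, round what is visible of it).
- arm.pinpoint(picture, thing): "uv" ([column, row] in pixels: a listed point, or the origin of a listed thing).
The state is a dict: "time_s": time; "joint_pos": joint angles; "qvel": joint speeds; "joint_torque": joint torques, N m; "position": TCP position; "tcp_rot": TCP orientation; "ft_force": force on the tool from outside, world axes, zero at the start; "moment": the same for the moment, N m; "gripper_width": finger opening in m.
Only numpy, scipy, OpenCV 4.12 (cv2) and the standard library are available. Lean on these libraries where they do the work, as an engineer would, in place of code of your own. Each camera call takes 0.05 s, during which the arm holds its last target. There are 200 camera calls.

## Task

The thread spool standing on the bench is in the way of the spool pen's gate: stand it upright, centred, on the small round raised stand and let go of it. Then squeeze the catch on the fixed post until it is home (it stays in), after that squeeze the catch on top of the gate, and swing the gate out past the spring ball on the bench until it stands at about a right angle to its closed position. Finish while still holding the gate wide open with the fingers, since it springs back when let go; do not disturb the green box, the jar or the screwdriver.

Things in the scene. Friction and masses are not known exactly. Their poses are not given: they have to be found in the camera images.
- spool: loose thread spool, upright at the start on the bench in the gate's swing: wooden flanges 48 mm diameter and 5 thick at both ends, black thread barrel 38 mm diameter between them, 64 tall, about 0.15 kg. Origin at the centre of its underside, z up along its axis.
- stand_top (a point): centre of the top face of the fixed spool stand: a wooden disc 34 mm diameter, 6 thick, its top 80 above the bench, on a 14 mm stem with a steel foot 84 mm diameter and 8 thick. Bare top, no spigot. z up.
- pen: fixed spool pen, steel gate at its front (sizes mm). Origin on the bench under the shut gate; y along the gate, hinge to free end; it opens to -x. Hinge post (16 dia, 108 tall) at y -130; gate 200 long, 14 thick, top at 100. Latch post y 77 to 101, 102 high. Grey catch post 44 x 100 x 100 high at y 180. Detent boss 28 dia with a sprung ball, 17 high, on the bench at x -72, y -60. Sides 90 high.
- post_grip (a point): middle of the catch on the fixed grey post, 25 mm above the post's top, 125 above the bench: two upright white tabs facing along y, each 22 wide, 7 thick, tops 143 above the bench; outer faces 50 apart at rest, 32 when fully squeezed. Squeeze along y; geared tabs, about 6 N of friction, they stay where left. Axes as the pen's. Its bolt bars the gate's free end.
- gate_grip (a point): middle of the catch on top of the gate, 25 mm above its top rail, 125 above the bench, 150 from the hinge axis; moves with the gate. Tabs just like those on the post (50 apart outside, 32 squeezed), but sprung: 7 N rising to 13 N, out again when let go. y along the gate to its free end: squeeze along y. They also serve as handle: keep them squeezed and swing.
- gate_hinge (a point): point on the gate's vertical hinge axis, 125 above the bench; fixed to the pen, axes as the pen's.
- gate_leaf: the steel gate leaf with its catch. Origin on the hinge axis at bench height; y along the leaf towards its free end (200), z up. Clear of the bench by 14.
- post_catch (a joint): travel of each tab of the catch on the post, in m: 0 out (gate barred), 0.009 fully squeezed; the bolt clears the gate at about 0.005.
- gate_catch (a joint): travel of each tab of the catch on the gate, in m: 0 out (gate latched), 0.009 fully squeezed; the bolt clears its keeper at about 0.006. It matters only while the gate is within 0.15 rad of shut.
- gate (a joint): gate angle in rad: 0 shut, growing as it swings towards the robot (turning anticlockwise seen from above), stop at 1.7. A spring closes it (about 0.12 N m shut, 0.42 N m at a right angle); the detent ball under the leaf resists with up to about 0.45 N m between 0.7 and 0.9 rad.
- cord_box: bystander: loose green cardboard box 110 x 75 x 35 mm; origin at the centre of its underside.
- pin_jar: bystander: loose glass jar, 48 mm diameter, 60 tall; origin at the centre of its underside.
- screwdriver: bystander: loose screwdriver 150 mm long lying along its x axis.
Things that resemble listed ones, but are neither listed nor needed, are in the scene too. Of the things like the spool, leave any that is purple; of the rest the larger one is meant.

How it is judged (in metres and radians):
On the way, in this order (a step that is already met when the one before it is completed fails the run):
1. the spool stands upright and released on the stand, the gate still shut (horizontal distance between spool and stand_top below 0.014 m and z of spool in the frame of stand_top between -0.005 and 0.006 m and angle between spool's own z axis and vertical below 0.1 rad and contact force between the fingers and spool below 0.1 N and linear speed of spool below 0.03 m/s and value of joint gate below 0.05 rad), for 0.3 s.
2. the catch on the post is squeezed home, the gate still shut and its own catch not yet squeezed (value of joint post_catch above 0.006 m and value of joint gate below 0.05 rad and value of joint gate_catch below 0.004 m), for 0.1 s.
3. the catch on the gate is squeezed by the fingers (value of joint gate_catch above 0.006 m and contact force between the fingers and gate_leaf above 1 N), for 0.1 s.
4. the gate is past the detent ball (value of joint gate above 1.1 rad), for 0.1 s.
At the end, for the whole second after the job is handed in: The gate is held still by the fingers (contact over 0.5 N) at more than 1.4 rad from shut; the catch on the post is still in (over 5 mm); the spool stands still on the stand, untouched, upright within 0.1 rad and centred within 14 mm (value of joint gate above 1.4 rad and velocity of joint gate between -0.1 and 0.1 rad/s and contact force between the fingers and gate_leaf above 0.5 N and value of joint post_catch above 0.005 m and horizontal distance between spool and stand_top below 0.014 m and z of spool in the frame of stand_top between -0.005 and 0.006 m and angle between spool's own z axis and vertical below 0.1 rad and contact force between the fingers and spool below 0.1 N and linear speed of spool below 0.03 m/s); the arm keeps its last pose, push and grip.
It fails at once if the catch on the gate is squeezed while the one on the post is still out (value of joint gate_catch above 0.006 m and value of joint post_catch below 0.004 m).
It fails at once if the green box is moved by more than 30 mm (distance of cord_box from where it was at the start of the episode above 0.03 m).
It fails at once if the jar is moved by more than 30 mm (distance of pin_jar from where it was at the start of the episode above 0.03 m).
It fails at once if the screwdriver is moved by more than 30 mm (distance of screwdriver from where it was at the start of the episode above 0.03 m).
It also fails if it takes over 54 s, if anything falls off the work surface, if the arm or the gripper's body presses on something with over 40 N, if the wrist force passes 120 N, or if a joint passes its speed limit or range.

## Working session

There is one attempt and no reset: what is moved stays moved. The work goes in short steps, Python scripts to look and compute and a tool call to move; the robot and the scene stay as the last step left them, time stands still between calls to the robot, and variables do not carry over. Pictures are saved under pics/ and viewed, about 8 in all and at most 12, crops included, and the job is handed in when it is done.

Besides the shell and the picture viewer there is one more tool, called after "Emit:" as name(argument=value, ...), one argument or row to a line, values as JSON. carry_out: Moves the arm, as the interface text tells. Its arguments: {"type":"object","properties":{"plan":{"type":"array","items":{"type":"number"}},"grip_force":{"type":"number"}},"required":["plan"]}

```bash
mkdir -p pics; cat > h.py <<'E'
import numpy as np, cv2
from rig import arm
def K(c):
    f=c["image"].shape[0]/2/np.tan(np.radians(c["fov_y"])/2)
    return np.array([[f,0,c["cx"]],[0,f,c["cy"]],[0,0,1.]])
def ray(c,uv):
    p=cv2.undistortPoints(np.array([[uv]],float),K(c),np.array(c["distortion"],float))[0,0]
    R=np.array(c["R"]);t=np.array(c["t"]);return -R.T@t, R.T@np.array([p[0],p[1],1])
def atz(c,uv,z):
    o,d=ray(c,uv);return o+d*(z-o[2])/d[2]
def proj(c,X):
    R=np.array(c["R"],float)
    return cv2.projectPoints(np.array(X,float).reshape(-1,1,3),cv2.Rodrigues(R)[0],np.array(c["t"],float),K(c),np.array(c["distortion"],float))[0][:,0]
E
python3 - <<'E'
from h import *
zs=dict(spool=0,stand_top=.08,pen=0,post_grip=.125,gate_grip=.125,gate_hinge=.125,gate_leaf=0,cord_box=0,pin_jar=0,screwdriver=.01)
for n in("scene","top"):
    c=arm.camera(n);cv2.imwrite(f"pics/{n}.png",c["image"])
    print(n,"cam at",ray(c,(320,200))[0].round(2))
    for k,z in zs.items():
        for r in arm.pinpoint(c,k)[:4]: print(k,np.round(r["uv"],1),round(r["score"],2),atz(c,r["uv"],z).round(4))
s=arm.read_state();print(s["position"],s["tcp_rot"],s["time_s"],s["gripper_width"])
E
```

```text
scene cam at [1.04 0.23 1.04]
spool [360.4 213.1] 0.83 [0.4589 0.0917 0.    ]
spool [303.3 200.5] 0.71 [ 0.4862 -0.0588  0.    ]
stand_top [431.7 215.4] 0.78 [0.4385 0.2588 0.08  ]
pen [309.9 249.3] 0.65 [0.606  0.0165 0.    ]
post_grip [389.3 247.9] 0.98 [0.5825 0.1983 0.125 ]
gate_grip [316.6 228.7] 0.83 [0.6058 0.0349 0.125 ]
gate_hinge [250. 213.] 0.66 [ 0.6324 -0.1195  0.125 ]
gate_leaf [263.4 240.9] 0.67 [ 0.6335 -0.0986  0.    ]
cord_box [317.  227.3] 0.72 [0.5432 0.007  0.    ]
cord_box [193.2 180. ] 0.62 [ 0.5516 -0.3558  0.    ]
pin_jar [217.2 147.6] 0.87 [ 0.4307 -0.3538  0.    ]
screwdriver [468.6 314.3] 0.57 [0.6058 0.4121 0.01  ]
top cam at [0.49 0.02 1.11]
spool [336.4 214. ] 0.75 [ 0.4815 -0.069   0.    ]
spool [275.8 224.8] 0.69 [0.4477 0.0965 0.    ]
spool [323.6 253.6] 0.62 [ 0.3721 -0.0365  0.    ]
spool [233.9 171.1] 0.32 [0.5919 0.2152 0.    ]
stand_top [212.6 229. ] 0.91 [0.4361 0.2498 0.08  ]
pen [308.6 167. ] 0.86 [0.609  0.0108 0.    ]
post_grip [233.8 171.7] 0.81 [0.5787 0.1928 0.125 ]
gate_grip [302.3 162.3] 0.92 [0.6063 0.027  0.125 ]
gate_hinge [358.1 150.7] 0.83 [ 0.6386 -0.109   0.125 ]
gate_hinge [436.7 234.7] 0.6 [ 0.4378 -0.3062  0.125 ]
gate_leaf [303.9 164.3] 0.65 [0.6161 0.0239 0.    ]
gate_leaf [355.5 162. ] 0.59 [ 0.6264 -0.1184  0.    ]
cord_box [443.  192.5] 0.58 [ 0.5485 -0.3626  0.    ]
cord_box [333.7 214.6] 0.51 [ 0.4797 -0.0616  0.    ]
pin_jar [438.8 234.4] 0.81 [ 0.4325 -0.353   0.    ]
screwdriver [161. 168.] 0.67 [0.5938 0.4091 0.01  ]
screwdriver [440.9 193.8] 0.44 [ 0.5442 -0.3535  0.01  ]
[0.23244497 0.55316986 0.23133889] [[-9.21899459e-01  3.87429201e-01  4.55344524e-05]
 [ 3.87429203e-01  9.21899455e-01  8.46444488e-05]
 [-9.18445566e-06  9.56750482e-05 -9.99999995e-01]] 1.1 0.0855770340605648
```

View pics/scene.png

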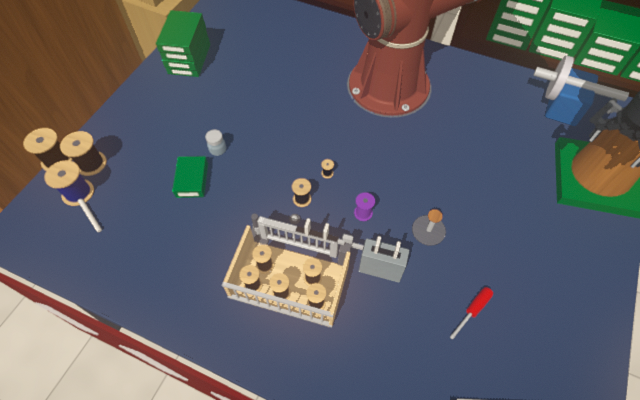

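View pics/top.png

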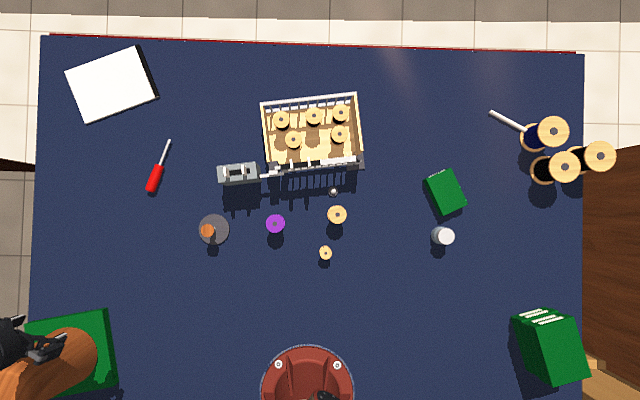

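Scene: the target spool stands at scene (302,192) / top (337,214). The purple one is at top (275,224), the small look-alike at (325,253), the stand at (208,230), the post catch at (235,171) and the gate catch at about (302,162). I'll triangulate next and check the overlay.

```bash
python3 - <<'E'
from h import *
from scipy.optimize import least_squares
cs=[arm.camera("scene"),arm.camera("top")]
exp=dict(stand_top=[.437,.254,.08],post_grip=[.58,.195,.125],gate_grip=[.606,.03,.125],gate_hinge=[.635,-.114,.125],spool=[.483,-.064,0],pen=[.607,.012,0])
obs=[]
for k,e in exp.items():
    uv=[]
    for i,c in enumerate(cs):
        r=arm.pinpoint(c,k); q=proj(c,e)[0]
        r=[x for x in r if np.hypot(*(np.array(x["uv"])-q))<12]
        uv.append(np.array(r[0]["uv"]) if r else None); 
        if r: obs.append((i,k,uv[-1]))
    if all(u is not None for u in uv):
        f=lambda X:np.r_[proj(cs[0],X)[0]-uv[0],proj(cs[1],X)[0]-uv[1]]
        s=least_squares(f,e); 
        s2=least_squares(lambda p:f([p[0],p[1],e[2]]),e[:2]); print(k,"free",s.x.round(4),"fixz",s2.x.round(4),s2.fun.round(1),np.round(uv,1).tolist())
off=dict(post_grip=(.18,.125),gate_grip=(.02,.125),gate_hinge=(-.13,.125),pen=(0,0))
def f(p):
    a=[]
    for i,k,uv in obs:
        if k in off:
            y,z=off[k]; a.append(proj(cs[i],[p[0]-np.sin(p[2])*y,p[1]+np.cos(p[2])*y,z])[0]-uv)
    return np.concatenate(a)
s=least_squares(f,[.607,.012,.16],loss="soft_l1");p=s.x
print("pen",p.round(4),np.degrees(p[2]),f(p).round(1))
P={k:[p[0]-np.sin(p[2])*y,p[1]+np.cos(p[2])*y,z] for k,(y,z) in off.items()};print({k:np.round(v,4).tolist() for k,v in P.items()})
out=[]
th=np.linspace(0,2*np.pi,40,endpoint=False)
for c,(x0,y0) in zip(cs,[(235,150),(200,110)]):
    im=cv2.resize(c["image"][y0:y0+150,x0:x0+200],None,fx=4,fy=4,interpolation=cv2.INTER_CUBIC)
    pts=[(v,(0,0,255)) for v in P.values()]
    pts+=[([.483+.024*np.cos(t),-.064+.024*np.sin(t),.064],(255,255,0)) for t in th]
    pts+=[([.437+.017*np.cos(t),.254+.017*np.sin(t),.08],(255,255,0)) for t in th]
    pts+=[([.437+.042*np.cos(t),.254+.042*np.sin(t),.008],(0,255,0)) for t in th]
    for X,col in pts:
        u=proj(c,X)[0]; cv2.circle(im,(int((u[0]+.5-x0)*4),int((u[1]+.5-y0)*4)),2,col,-1)
    out.append(im[:, :])
cv2.imwrite("pics/o0.png",out[0]);cv2.imwrite("pics/o1.png",out[1])
E
```

```text
stand_top free [0.4271 0.2631 0.0542] fixz [0.4351 0.2599] [-0.9 -3.  -2.  -2.3] [[433.5, 217.4], [210.6, 231.6]]
post_grip free [0.5852 0.19   0.1196] fixz [0.5862 0.1898] [-1.3 -0.7 -1.6 -0.2] [[386.3, 248.5], [236.8, 168.8]]
gate_grip free [0.6031 0.0287 0.0966] fixz [0.6078 0.0314] [-1.2 -3.7 -2.6 -2.8] [[316.0, 232.5], [303.1, 164.4]]
gate_hinge free [ 0.6288 -0.1112  0.1272] fixz [ 0.6285 -0.1117] [-0.3  0.3 -0.2  0.4] [[254.1, 212.6], [359.3, 154.5]]
spool free [ 0.4781 -0.067  -0.0089] fixz [ 0.4803 -0.0655] [ 2.  -0.8  1.6 -1.5] [[300.0, 198.6], [333.5, 215.9]]
pen free [ 0.6051  0.0168 -0.0103] fixz [0.6067 0.0178] [-2.3 -1.2 -2.9 -0.1] [[312.6, 250.9], [308.9, 167.8]]
pen [0.6103 0.0146 0.1377] 7.891459672215408 [ 0.2 -0.4 -3.   0.1  0.1 -3.3 -3.8 -2.7 -1.1 -0.2  0.8  0.5 -4.1 -0.5
 -1.7 -1.3]
{'post_grip': [0.5856, 0.1929, 0.125], 'gate_grip': [0.6075, 0.0345, 0.125], 'gate_hinge': [0.6281, -0.1141, 0.125], 'pen': [0.6103, 0.0146, 0.0]}
```

View pics/o0.png

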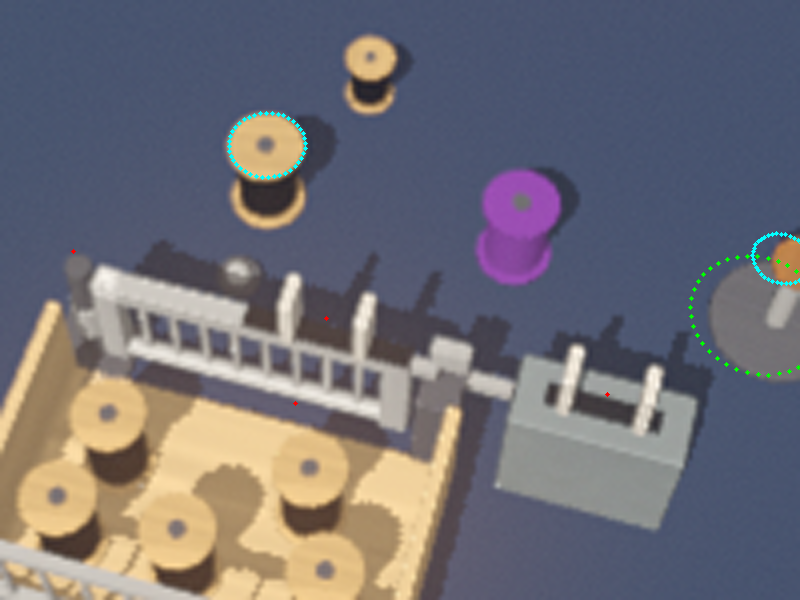

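View pics/o1.png

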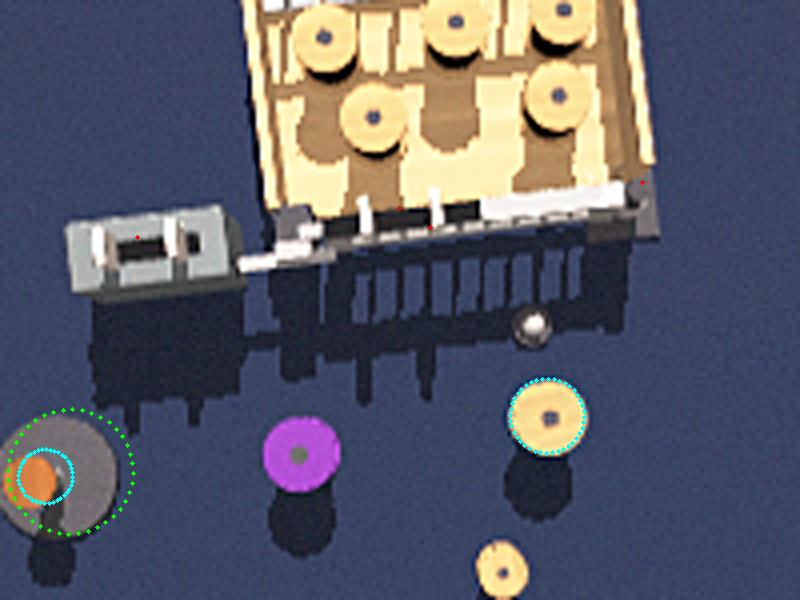

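The spool ring fits in both views. The stand estimate is off: the true top is about 10 mm to the left, and the orange disc is at top-crop (30,482). I'll segment the disc and use the tab tops: scene-crop (293,277)/(365,297) and (577,350)/(653,370).

```bash
python3 - <<'E'
from h import *
from scipy.optimize import least_squares
cs=[arm.camera("scene"),arm.camera("top")]
O=[(235,150),(200,110)]
for i,c in enumerate(cs):
    h=cv2.cvtColor(c["image"],cv2.COLOR_BGR2HSV)
    m=cv2.inRange(h,(4,120,100),(18,255,255)); 
    x,y,w,hh=[(400,190,80,60),(185,210,50,45)][i]
    mm=np.zeros_like(m);mm[y:y+hh,x:x+w]=m[y:y+hh,x:x+w]
    ys,xs=np.nonzero(mm); uv=(xs.mean(),ys.mean())
    print("stand",uv,len(xs),(xs.min(),xs.max(),ys.min(),ys.max()),atz(c,uv,.078).round(4))
    def b(p):return (p[0]/4-.5+O[i][0],p[1]/4-.5+O[i][1])
    T=[[(293,277),(365,297),(577,350),(653,370)],[(434,190),(363,200),(172,223),(98,231)]][i]
    if i==1:T=[T[0],T[1],T[2],T[3]]
    X=[atz(c,b(p),.143) for p in T]; print(np.round(X,4).tolist())
    print("gate",((X[0]+X[1])/2).round(4),"post",((X[2]+X[3])/2).round(4),"angles",[np.degrees(np.arctan2(*(-1*(v:=q-p)[:1]).tolist()+[v[1]])).round(1) for p,q in((X[0],X[1]),(X[2],X[3]),((X[0]+X[1])/2,(X[2]+X[3])/2))] if 0 else [np.degrees(np.arctan2(-(q-p)[0],(q-p)[1])).round(1) for p,q in((X[0],X[1]),(X[2],X[3]),(X[0]+X[1],X[2]+X[3]))])
E
```

```text
stand (np.float64(434.6857142857143), np.float64(215.50714285714287)) 140 (np.int64(428), np.int64(441), np.int64(210), np.int64(222)) [0.4345 0.2654 0.078 ]
[[0.5999, 0.0107, 0.143], [0.5948, 0.052, 0.143], [0.5765, 0.1695, 0.143], [0.5707, 0.2107, 0.143]]
gate [0.5973 0.0314 0.143 ] post [0.5736 0.1901 0.143 ] angles [np.float64(7.1), np.float64(8.0), np.float64(8.5)]
stand (np.float64(206.93661971830986), np.float64(230.04225352112675)) 142 (np.int64(201), np.int64(213), np.int64(224), np.int64(236)) [0.4331 0.2644 0.078 ]
[[0.6173, 0.0135, 0.143], [0.61, 0.0558, 0.143], [0.593, 0.1694, 0.143], [0.587, 0.2131, 0.143]]
gate [0.6136 0.0347 0.143 ] post [0.59   0.1912 0.143 ] angles [np.float64(9.7), np.float64(7.9), np.float64(8.6)]
```

Emit:
carry_out(
  plan=[0.03,-0.06,0.0,10,0.085,0.03,-0.06,0,10,0.085,0.03,-0.06,0,10,0.085,0.03,-0.06,0,0,0.085,0.03,-0.06,0,0,0.085,0.03,-0.06,0,0,0.085,0.03,-0.06,0,0,0.085,0.02,-0.06,0,0,0.085,0.02,-0.06,0,0,0.085,0,-0.05,0,0,0.085,0,0,0,0,0.085],
)

```text
time_s: 3.28
position: [0.4637, -0.0063, 0.2311]
tcp_rot: [[-0.993, -0.115, 0.005], [-0.115, 0.993, -0.001], [-0.005, -0.001, -1.0]]
ft_force: [-0.2, 0.3, 0.2]
gripper_width: 0.085
```

Emit:
carry_out(
  plan=[0.019,-0.058,0,1.7,0.085,0,0,0,0,0.085,0,0,-0.05,0,0.085,0,0,-0.05,0,0.085,0,0,0,0,0.085],
  grip_force=40,
)

```text
time_s: 3.9
position: [0.4831, -0.0609, 0.1305]
tcp_rot: [[-0.989, -0.148, 0.008], [-0.148, 0.989, 0.0], [-0.008, -0.001, -1.0]]
ft_force: [-1.1, 0.2, 0.4]
gripper_width: 0.0852
```

Emit:
carry_out(
  plan=[0,-0.003,-0.04,0,0.085,0,0,-0.03,0,0.085,0,0,-0.02,0,0.085,0,0,0,0,0.085,0,0,0,0,0.04,0,0,0,0,0.04,0,0,0,0,0.04,0,0,0,0,0.04,0,0,0,0,0.04,0,0,0,0,0.04],
)

```text
time_s: 5.15
position: [0.4905, -0.0626, 0.0537]
tcp_rot: [[-0.988, -0.152, 0.023], [-0.152, 0.988, -0.005], [-0.022, -0.008, -1.0]]
ft_force: [-0.4, -0.2, -1.9]
gripper_width: 0.0452
```

```bash
python3 - <<'E'
from h import *
a=[]
for n,(x,y) in(("scene",(250,120)),("top",(290,150))):
    c=arm.camera(n); a.append(cv2.resize(c["image"][y:y+130,x:x+100],None,fx=4,fy=4,interpolation=cv2.INTER_CUBIC))
cv2.imwrite("pics/g.png",np.hstack(a)); s=arm.read_state();print(s["position"],s["gripper_width"],s["ft_force"],s["joint_pos"])
E
```

```text
[ 0.49057356 -0.06257794  0.05377688] 0.04503575109491804 [ 0.75713835  0.07382844 -2.18819682] [-22.62705393 -12.03394255 -30.40783054  70.27425817   0.26026318
 -31.38946939]
```

View pics/g.png

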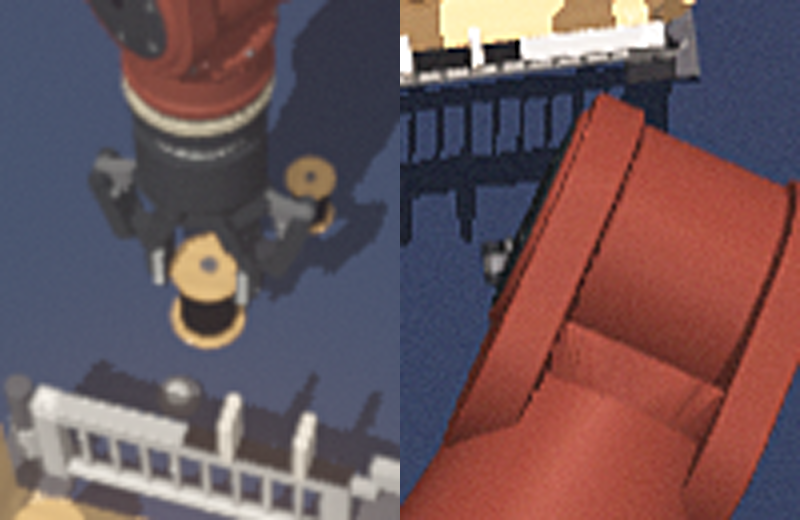

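The fingers hold the spool by its top flange, but about 7 mm off in x and higher than planned. I'll open, correct and regrasp.

Emit:
carry_out(
  plan=[0,0,0,0,0.085,0,0,0,0,0.085,0,0,0,0,0.085,-0.007,-0.002,-0.012,0,0.085,0,0,0,0,0.085,0,0,0,0,0.085],
)

```text
time_s: 6.0
position: [0.4831, -0.0648, 0.0411]
tcp_rot: [[-0.988, -0.152, 0.024], [-0.152, 0.988, -0.005], [-0.023, -0.009, -1.0]]
ft_force: [0.8, 0.0, -0.4]
gripper_width: 0.0852
```

Emit:
carry_out(
  plan=[0,0,0,0,0.04,0,0,0,0,0.04,0,0,0,0,0.04,0,0,0,0,0.04,0,0,0,0,0.04,0,0,0,0,0.04,0,0,0.02,0,0.04,0,0,0.03,0,0.04,0,0,0.04,0,0.04,0,0,0.03,0,0.04,0,0,0,0,0.04],
)

```text
time_s: 7.38
position: [0.4813, -0.064, 0.1622]
tcp_rot: [[-0.988, -0.152, 0.02], [-0.152, 0.988, -0.003], [-0.019, -0.006, -1.0]]
ft_force: [0.3, 1.3, -2.6]
gripper_width: 0.0463
```

Emit:
carry_out(
  plan=[-0.005,0.02,0,0,0.04,-0.006,0.04,0,0,0.04,-0.006,0.045,0,0,0.04,-0.006,0.045,0,0,0.04,-0.006,0.045,0,0,0.04,-0.006,0.045,0,0,0.04,-0.006,0.04,0,0,0.04,-0.005,0.03,0,0,0.04,-0.003,0.02,0,0,0.04,0,0,0,0,0.04,0,0,0,0,0.04],
)

```text
time_s: 8.75
position: [0.4141, 0.2826, 0.144]
tcp_rot: [[-0.988, -0.156, -0.004], [-0.156, 0.988, -0.004], [0.004, -0.003, -1.0]]
ft_force: [-0.1, -0.3, -2.3]
gripper_width: 0.046
```

```bash
python3 - <<'E'
from h import *
a=[]
for n,(x,y) in(("scene",(370,130)),("top",(160,170))):
    c=arm.camera(n); a.append(cv2.resize(c["image"][y:y+130,x:x+100],None,fx=4,fy=4,interpolation=cv2.INTER_CUBIC))
cv2.imwrite("pics/c.png",np.hstack(a)); s=arm.read_state();print(s["position"],s["gripper_width"],s["ft_force"])
E
```

```text
[0.41459971 0.28228987 0.14437769] 0.04577944560837472 [-0.46440651 -0.05316886 -2.52210034]
```

View pics/c.png

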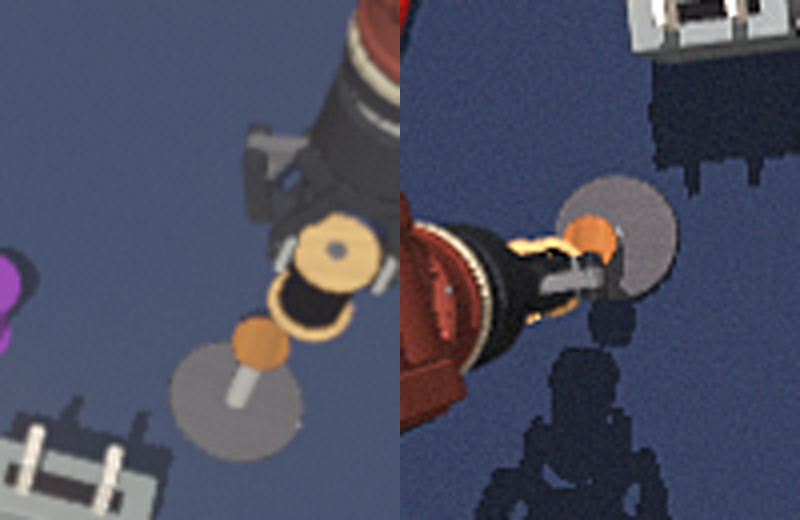

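The spool hangs upright about 20 mm above and 25 mm beside the orange disc (scene crop: disc at (261,343), flange at (337,250)). I'll correct and settle, then measure.

Emit:
carry_out(
  plan=[0.019,-0.017,0,0,0.04,0,0,0,0,0.04,0,0,0,0,0.04],
)

```text
time_s: 9.22
position: [0.4341, 0.2634, 0.1443]
tcp_rot: [[-0.988, -0.152, -0.003], [-0.152, 0.988, -0.003], [0.004, -0.003, -1.0]]
ft_force: [-0.6, 0.7, -2.1]
gripper_width: 0.0456
```

```bash
python3 - <<'E'
from h import *
s=arm.read_state();p=s["position"];print(p)
c=arm.camera("scene");x,y=370,130;im=cv2.resize(c["image"][y:y+120,x:x+120],None,fx=5,fy=5,interpolation=cv2.INTER_CUBIC)
th=np.linspace(0,2*np.pi,40)
zb=p[2]-.041
for X,r,z,col in(((p[0],p[1]),.024,zb+.064,(255,255,0)),((p[0],p[1]),.024,zb,(0,0,255)),((.434,.265),.017,.08,(0,255,0))):
    for u in proj(c,[[X[0]+r*np.cos(t),X[1]+r*np.sin(t),z] for t in th]): cv2.circle(im,(int((u[0]+.5-x)*5),int((u[1]+.5-y)*5)),1,col,-1)
cv2.imwrite("pics/d.png",im)
E
```

```text
[0.43411582 0.26343044 0.14428223]
```

View pics/d.png

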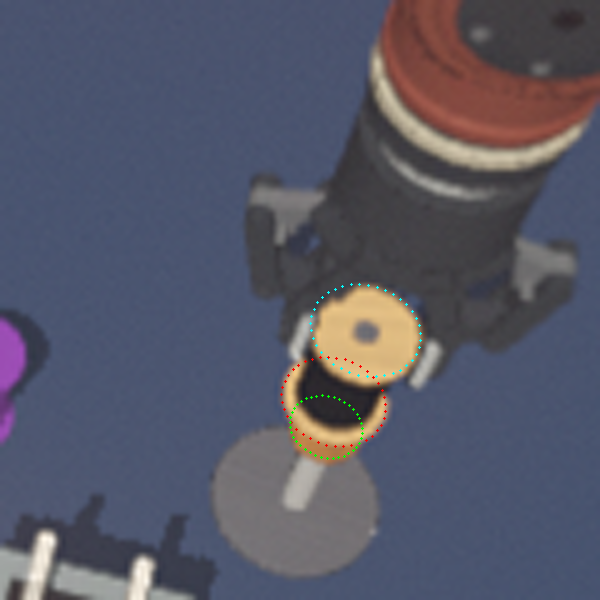

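The predicted rings match the spool within about 1 px, so I'll lower it gently.

Emit:
carry_out(
  plan=[-0.001,0.001,-0.01,0,0.04,0,0,-0.007,0,0.04,0,0,-0.003,0,0.04,0,0,0,0,0.04,0,0,0,0,0.04],
)

```text
time_s: 9.9
position: [0.4321, 0.265, 0.1224]
tcp_rot: [[-0.988, -0.153, -0.004], [-0.153, 0.988, -0.004], [0.004, -0.003, -1.0]]
ft_force: [0.8, 0.4, -1.9]
gripper_width: 0.0459
```

Emit:
carry_out(
  plan=[0.001,0,-0.0015,0,0.04,0,0,0,0,0.04,0,0,0,0,0.04],
)

```text
time_s: 10.28
position: [0.4339, 0.2653, 0.1222]
tcp_rot: [[-0.988, -0.153, -0.002], [-0.153, 0.988, -0.003], [0.002, -0.003, -1.0]]
ft_force: [0.8, 0.1, -2.4]
gripper_width: 0.0459
```

Emit:
carry_out(
  plan=[0,0,-0.003,0,0.04,0,0,0,0,0.04,0,0,0,0,0.04],
)

```text
time_s: 10.65
position: [0.4353, 0.2655, 0.122]
tcp_rot: [[-0.988, -0.153, 0.002], [-0.153, 0.988, -0.002], [-0.002, -0.003, -1.0]]
ft_force: [-0.2, -0.9, -2.0]
gripper_width: 0.046
```

Emit:
carry_out(
  plan=[-0.001,0,-0.004,0,0.04,0,0,-0.002,0,0.04],
)

```text
time_s: 10.9
position: [0.4374, 0.2659, 0.1217]
tcp_rot: [[-0.988, -0.153, 0.011], [-0.153, 0.988, -0.001], [-0.01, -0.003, -1.0]]
ft_force: [-3.5, -2.5, 15.1]
gripper_width: 0.0459
```

Emit:
carry_out(
  plan=[-0.003,-0.001,0.002,0,0.04,0,0,0,0,0.04,0,0,-0.003,0,0.04],
)

```text
time_s: 11.28
position: [0.4345, 0.265, 0.1212]
tcp_rot: [[-0.988, -0.153, 0.011], [-0.153, 0.988, -0.001], [-0.011, -0.003, -1.0]]
ft_force: [-4.0, -3.1, 25.4]
gripper_width: 0.0459
```

Pressed on the stand with 25 N. I'll ease off for one row, then release.

Emit:
carry_out(
  plan=[0,0,0,0,0.046,0,0,0,0,0.052,0,0,0,0,0.065,0,0,0,0,0.085,0,0,0,0,0.085,0,0,0,0,0.085,0,0,0.02,0,0.085,0,0,0.03,0,0.085,0,0,0.04,0,0.085,0,0,0.03,0,0.085,0,0,0,0,0.085,0,0,0,0,0.085],
)

```text
time_s: 12.78
position: [0.4341, 0.2648, 0.2501]
tcp_rot: [[-0.988, -0.153, 0.014], [-0.153, 0.988, -0.0], [-0.014, -0.002, -1.0]]
ft_force: [-0.9, 0.1, -0.5]
gripper_width: 0.0848
```

```bash
python3 - <<'E'
from h import *
s=arm.read_state();p=s["position"];print(p)
c=arm.camera("scene");x,y=350,130;im=cv2.resize(c["image"][y:y+140,x:x+140],None,fx=4,fy=4,interpolation=cv2.INTER_CUBIC)
th=np.linspace(0,2*np.pi,40)
for X,r,z,col in(((.434,.265),.024,.144,(255,255,0)),((.434,.265),.024,.08,(0,0,255)),((.434,.265),.017,.08,(0,255,0))):
    for u in proj(c,[[X[0]+r*np.cos(t),X[1]+r*np.sin(t),z] for t in th]): cv2.circle(im,(int((u[0]+.5-x)*4),int((u[1]+.5-y)*4)),1,col,-1)
cv2.imwrite("pics/e.png",im)
E
```

```text
[0.43411731 0.26481622 0.25009274]
```

View pics/e.png

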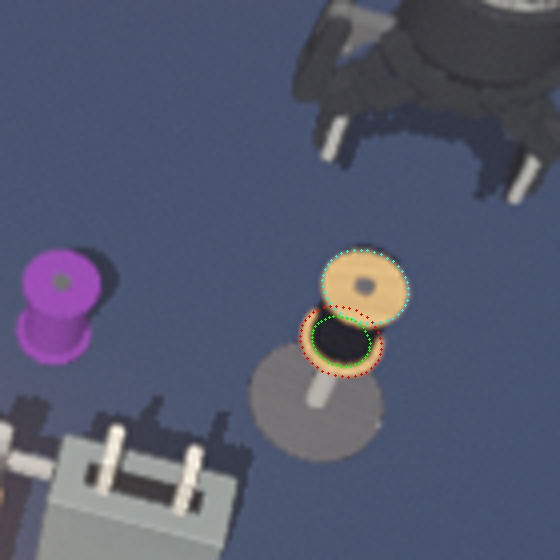

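The spool stands centred on the stand (rings coincide). Next I go above the post catch.

Emit:
carry_out(
  plan=[0.03,-0.015,0,0,0.085,0.04,-0.02,0,0,0.085,0.04,-0.02,0,0,0.085,0.02,-0.01,0,0,0.085,0,0,0,0,0.085,0,0,0,0,0.085,0,0,0,0,0.085],
)

```text
time_s: 13.7
position: [0.5636, 0.1984, 0.2447]
tcp_rot: [[-0.988, -0.155, 0.006], [-0.155, 0.988, -0.001], [-0.006, -0.002, -1.0]]
ft_force: [0.0, 0.2, -1.0]
gripper_width: 0.0852
```

Emit:
carry_out(
  plan=[0.018,-0.007,0,0,0.085,0,0,-0.03,0,0.085,0,0,-0.03,0,0.085,0,0,-0.02,0,0.085,0,0,0,0,0.085,0,0,0,0,0.085],
)

```text
time_s: 14.45
position: [0.5792, 0.1948, 0.1658]
tcp_rot: [[-0.987, -0.16, 0.009], [-0.16, 0.987, 0.0], [-0.009, -0.001, -1.0]]
ft_force: [0.4, -0.5, 0.1]
gripper_width: 0.0849
```

Emit:
carry_out(
  plan=[0.003,-0.004,-0.02,-0.5,0.085,0,0,-0.02,0,0.085,0,0,-0.013,0,0.085,0,0,0,0,0.085,0,0,0,0,0.085],
  grip_force=40,
)

```text
time_s: 15.08
position: [0.5826, 0.1906, 0.1102]
tcp_rot: [[-0.988, -0.151, 0.011], [-0.151, 0.989, 0.0], [-0.011, -0.001, -1.0]]
ft_force: [0.1, 0.6, -0.3]
gripper_width: 0.0851
```

```bash
python3 - <<'E'
from h import *
s=arm.read_state();print(s["position"],s["ft_force"])
c=arm.camera("scene");x,y=330,170;im=cv2.resize(c["image"][y:y+110,x:x+120],None,fx=5,fy=5,interpolation=cv2.INTER_CUBIC)
cv2.imwrite("pics/f.png",im)
E
```

```text
[0.58260488 0.19055388 0.11015948] [ 0.12280244  0.62130399 -0.27660886]
```

View pics/f.png

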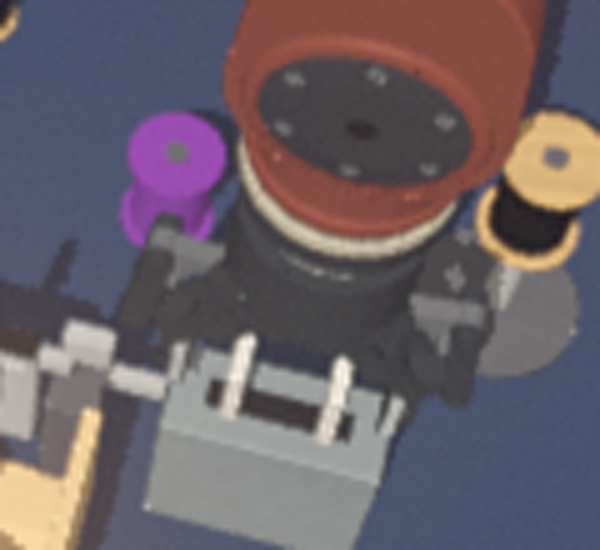

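Pads straddle the tabs (pads at (185,355) and (393,415), tabs at (237,375) and (338,400)), so I squeeze.

Emit:
carry_out(
  plan=[0,0,0,0,0.028,0,0,0,0,0.028,0,0,0,0,0.028,0,0,0,0,0.028,0,0,0,0,0.028,0,0,0,0,0.028,0,0,0,0,0.028,0,0,0,0,0.028],
)

```text
time_s: 16.12
position: [0.5833, 0.1924, 0.1127]
tcp_rot: [[-0.988, -0.152, 0.013], [-0.152, 0.988, 0.003], [-0.014, 0.001, -1.0]]
ft_force: [-0.9, 2.3, -0.1]
gripper_width: 0.0288
```

Emit:
carry_out(
  plan=[0,0,0,0,0.085,0,0,0,0,0.085,0,0,0,0,0.085,0,0,0,0,0.085,0,0,0.02,0,0.085,0,0,0.03,0,0.085,0,0,0.02,0,0.085,0,0,0,0,0.085,0.004,-0.03,0,0,0.085,0.006,-0.04,0,0,0.085,0.006,-0.04,0,0,0.085,0.004,-0.02,0,0,0.085,0,0,0,0,0.085,0,0,0,0,0.085],
  grip_force=50,
)

```text
time_s: 17.88
position: [0.6037, 0.06, 0.1884]
tcp_rot: [[-0.988, -0.154, 0.016], [-0.154, 0.988, 0.004], [-0.016, 0.002, -1.0]]
ft_force: [-0.8, -0.4, 0.5]
gripper_width: 0.0852
```

Emit:
carry_out(
  plan=[0.002,-0.02,0,0,0.085,0,-0.004,0,0,0.085,0,0,0,0,0.085,0,0,-0.02,0,0.085,0,0,-0.01,0,0.085,0,0,0,0,0.085],
)

```text
time_s: 18.62
position: [0.605, 0.0375, 0.1552]
tcp_rot: [[-0.988, -0.157, 0.014], [-0.157, 0.988, 0.005], [-0.015, 0.003, -1.0]]
ft_force: [-0.8, -0.3, 0.7]
gripper_width: 0.0852
```

```bash
python3 - <<'E'
from h import *
s=arm.read_state();print(s["position"],s["ft_force"])
c=arm.camera("scene");x,y=270,160;im=cv2.resize(c["image"][y:y+120,x:x+140],None,fx=5,fy=5,interpolation=cv2.INTER_CUBIC)
cv2.imwrite("pics/i.png",im)
E
```

```text
[0.60496647 0.03747977 0.15520374] [-0.81724719 -0.30852075  0.67211469]
```

View pics/i.png

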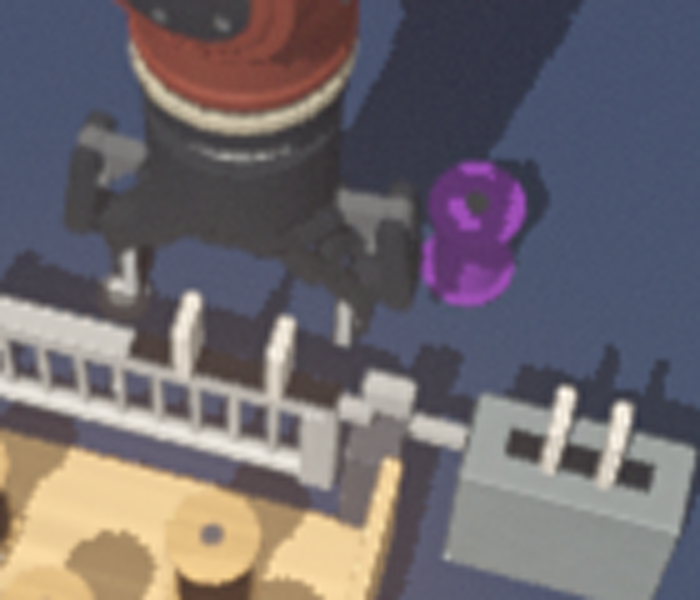

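The post tabs have stayed in (gap now about 55 px, was about 90). The pads straddle the gate tabs, so I descend.

Emit:
carry_out(
  plan=[0.001,-0.003,-0.02,-0.5,0.085,0,0,-0.017,0,0.085,0,0,0,0,0.085,0,0,0,0,0.085],
)

```text
time_s: 19.18
position: [0.6059, 0.0343, 0.1157]
tcp_rot: [[-0.989, -0.148, 0.014], [-0.148, 0.989, 0.005], [-0.015, 0.003, -1.0]]
ft_force: [0.9, 0.4, -0.1]
gripper_width: 0.0849
```

Emit:
carry_out(
  plan=[0,0,-0.004,0,0.026,0,0,0,0,0.026,0,0,0,0,0.026,0,0,0,0,0.026,0,0,0,0,0.026,0,0,0,0,0.026,0,0,0,0,0.026,0,0,0,0,0.026],
)

```text
time_s: 20.18
position: [0.6071, 0.0333, 0.1143]
tcp_rot: [[-0.989, -0.147, 0.018], [-0.147, 0.989, 0.003], [-0.018, 0.001, -1.0]]
ft_force: [-0.8, -2.3, 1.2]
gripper_width: 0.0278
```

```bash
python3 - <<'E'
from h import *
p=np.array(arm.read_state()["position"]);a0=np.radians(8.3);q0=p[:2]
H=p[:2]+.15*np.array([np.sin(a0),-np.cos(a0)]);print("pos",p,"hinge",H)
for d in range(0,101,7):
    a=a0+np.radians(d);q=H+.15*np.array([-np.sin(a),np.cos(a)]);print(d,q.round(4),(q-q0).round(4));q0=q
E
```

```text
pos [0.60713916 0.03332389 0.11428862] hinge [ 0.62879259 -0.11510498]
0 [0.6071 0.0333] [0. 0.]
7 [0.5892 0.0296] [-0.0179 -0.0037]
14 [0.5719 0.0237] [-0.0173 -0.0059]
21 [0.5554 0.0157] [-0.0165 -0.008 ]
28 [0.54   0.0058] [-0.0154 -0.0099]
35 [ 0.5259 -0.0059] [-0.0141 -0.0117]
42 [ 0.5134 -0.0193] [-0.0125 -0.0134]
49 [ 0.5026 -0.0341] [-0.0108 -0.0148]
56 [ 0.4936 -0.0501] [-0.0089 -0.016 ]
63 [ 0.4867 -0.067 ] [-0.0069 -0.017 ]
70 [ 0.4819 -0.0847] [-0.0048 -0.0177]
77 [ 0.4793 -0.1028] [-0.0026 -0.0181]
84 [ 0.4789 -0.1211] [-0.0004 -0.0183]
91 [ 0.4808 -0.1393] [ 0.0019 -0.0182]
98 [ 0.4848 -0.1572] [ 0.0041 -0.0179]
```

Emit:
carry_out(
  plan=[-0.009,-0.0015,0,3.5,0.026,-0.009,-0.002,0,3.5,0.026,-0.017,-0.006,0,7,0.026,0,0,0,0,0.026],
)

```text
time_s: 20.68
position: [0.5716, 0.024, 0.1143]
tcp_rot: [[-0.922, -0.388, 0.017], [-0.388, 0.922, 0.008], [-0.019, 0.001, -1.0]]
ft_force: [-0.1, -1.9, 0.4]
gripper_width: 0.0278
```

Emit:
carry_out(
  plan=[-0.0165,-0.008,0,7,0.026,-0.0154,-0.0099,0,7,0.026,-0.0141,-0.0117,0,7,0.026,0,0,0,0,0.026],
)

```text
time_s: 21.18
position: [0.5251, -0.0057, 0.1143]
tcp_rot: [[-0.718, -0.696, 0.013], [-0.696, 0.718, 0.015], [-0.02, 0.001, -1.0]]
ft_force: [-1.0, -0.7, 0.5]
gripper_width: 0.0278
```

Emit:
carry_out(
  plan=[-0.0125,-0.0134,0,6.5,0.026,-0.0108,-0.0148,0,7,0.026,-0.0089,-0.016,0,7,0.026,-0.0069,-0.017,0,7,0.026,0,0,0,0,0.026],
)

```text
time_s: 21.8
position: [0.486, -0.0657, 0.1143]
tcp_rot: [[-0.311, -0.95, 0.003], [-0.95, 0.311, 0.022], [-0.021, 0.004, -1.0]]
ft_force: [-2.8, 0.8, 2.0]
gripper_width: 0.0275
```

Emit:
carry_out(
  plan=[-0.0045,-0.018,0,6.5,0.026,-0.0022,-0.0181,0,7,0.026,-0.0004,-0.0183,0,7,0.026,0.0019,-0.0182,0,7,0.026,0,0,0,0,0.026,0,0,0,0,0.026,0,0,0,0,0.026],
)

```text
time_s: 22.68
position: [0.4794, -0.1364, 0.1143]
tcp_rot: [[0.159, -0.987, -0.018], [-0.987, -0.159, 0.021], [-0.023, 0.014, -1.0]]
ft_force: [-8.4, 0.3, 3.4]
gripper_width: 0.0279
```

```bash
python3 - <<'E'
from h import *
a=[]
for n,(x,y) in(("scene",(230,140)),("top",(190,120))):
    c=arm.camera(n); a.append(cv2.resize(c["image"][y:y+150,x:x+200] if n=="scene" else c["image"][y:y+150,x:x+200],None,fx=2,fy=2,interpolation=cv2.INTER_CUBIC))
cv2.imwrite("pics/z.png",np.hstack(a))
E
```

```text
(no output)
```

View pics/z.png

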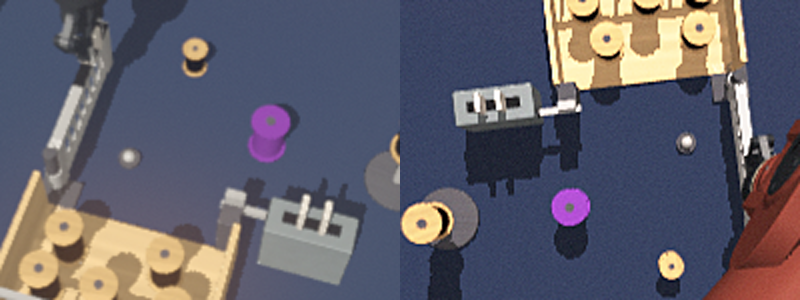

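The gate stands open at about 90°, the post catch is still in, and the spool is on its stand. One steadiness check before handing in.

Emit:
carry_out(
  plan=[0,0,0,0,0.026,0,0,0,0,0.026,0,0,0,0,0.026,0,0,0,0,0.026],
)

```text
time_s: 23.28
position: [0.4791, -0.1342, 0.1143]
tcp_rot: [[0.147, -0.989, -0.022], [-0.989, -0.148, 0.021], [-0.024, 0.019, -1.0]]
ft_force: [-8.6, -0.4, 3.0]
gripper_width: 0.028
```

```bash
python3 - <<'E'
from h import *
s=arm.read_state();print(s["time_s"],s["position"],np.round(s["qvel"],2),s["gripper_width"]);print(arm.close_job())
E
```

```text
23.275 [ 0.47906299 -0.13417702  0.1143036 ] [ 0.57  0.43  0.31  0.34 -0.26  1.88] 0.027974599319408735
the job is handed in; nothing more can be done
None
```

I finished the sequence and handed the job in at 23.3 s. It gave no verdict, so what follows rests on my own checks.

- **Spool:** it stands upright on the stand and is released. The camera overlay showed it centred to within about 1–2 mm, and the last picture still showed it there.
- **Post catch:** I squeezed it home; the fingers read 29 mm across, and full squeeze is 32. The reading seems to run about 2–3 mm low. The last picture showed the tabs still in.
- **Gate:** I squeezed its catch and swung it past the ball, and the fingers are still holding it. The tool position puts it at about 89° (1.55 rad), against the required 1.4.
- **Bystanders:** I moved the tool nowhere near the box, jar or screwdriver. They were outside the last picture, so I did not check them afterwards.

**Checks that were not clean:**
- The first grasp of the spool was about 7 mm off in x, so I opened and regrasped it.
- The spool was pressed onto the stand with about 25 N before release.
- During the last rows the gate crept back by about 2 mm (0.7°) in 0.6 s. That is roughly 0.02 rad/s, inside the 0.1 rad/s limit. About 8 N of sideways force remained on the fingers.

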